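Eject an air plug from a bench quick coupler into a catch dish

TASK

Put the steel dish on the bench under the mouth of the air coupler, then pull the orange spring sleeve all the way back towards its stand so that the plug pops out and drops into the dish, and let the sleeve spring fully forward again. The plug must not fall beside the dish, it must end lying in the dish, and the dish must stand flat on the bench. Leave the other things on the bench where they are.

Things in the scene. Friction and masses are not known exactly. Their poses are not given: they have to be found in the camera images.
- sleeve_grip (a point): Centre of the orange spring sleeve, on its axis, moving with it; 135 mm above the bench. Cylinder 42 mm long, 30 mm diameter, with a 36 mm rim 5 mm wide at each end. z: along the coupler out of its mouth, 35 deg below level. x: square to it, up, leaning 35 deg from vertical to the mouth side. y: level. Grip with fingers pointing along -x, closing along y; pull along -z.
- stand_face (a point): Fixed point where the coupler meets the stand's white overhanging face, 80 mm behind the home sleeve's centre; axes as the sleeve. The face is square to z, 80 mm wide (y), from x = -40 to +100 mm: it leans out over the coupler, so an upright gripper hits it. A 34 mm nut covers the first 12 mm of the 23 mm brass pipe from here to the sleeve.
- sleeve (a joint): How far the sleeve is pulled back to the stand, m: 0 fully forward (home), 0.014 at its stop. The spring resists with 3 N at 0, 9 N at the stop, and sends it home when let go. Jaws inside free the plug at 0.009 to 0.011; a weak spring pin then pushes it out of the mouth within about 0.3 s, so hold the sleeve at the stop for a second.
- mouth (a point): Centre of the coupler's brass mouth (24 mm diameter), fixed, 26 mm beyond the home sleeve's centre along its axis, 120 mm above the bench; axes as the sleeve. The freed plug falls and lands about 70 mm (in plan) beyond this point, the way the mouth looks. The space below is clear; the stand's foot begins 80 mm behind the mouth in plan.
- plug: Steel plug held in the coupler, 69 mm long, about 60 g: a 15 mm round nose, 34 mm long, inside the mouth, then a 22 mm hexagon and a blue end cap outside, reaching 35 mm out. Origin on its axis at mid-length, z axis from nose to blue cap.
- dish: Open rectangular steel dish with a green floor, loose, about 0.3 kg; 160 mm along its x, 130 mm along y, 30 mm high, walls and floor 4 mm. Origin at the centre of its underside, z up. On a short neck at its +x end stands a blue grip post.
- dish_post (a point): Centre of the top of the dish's blue grip post, 50 mm above the dish's underside, 110 mm from the dish's origin along its +x. The post is 20 mm square, faces square to the dish's x and y, and reaches down to the bench (z = 0); there are 20 mm between the post and the dish's wall. The dish can be slid along the bench by it.
- air_stand: Fixed white air service stand that carries the coupler. Origin on the bench straight below the sleeve's centre (sleeve home), z up; the coupler's mouth looks to its -x side (and 35 degrees down). Dark foot from x = 60 to 190 mm, column from x = 130 to 180 mm; the leaning face overhangs as told under stand_face.
- jaw_model: Bystander: pink teaching jaw with white teeth, 60 x 70 x 27 mm, loose. Origin at the centre of its underside.
- putty_jar: Bystander: jar with yellow cap, 60 mm diameter, 55 mm high, loose. Origin at the centre of its underside.
- mix_cup: Bystander: blue cup, 64 mm diameter, 60 mm high, loose. Origin at the centre of its underside.
- bur_block: Bystander: aluminium block 50 x 90 x 22 mm with upright burs to 48 mm, loose. Origin at the centre of its underside.
- handpiece: Bystander: steel handpiece lying on the bench, 160 mm long, 18 mm thick, loose. Origin at the middle of its underside.
- rinse_bottle: Bystander: bottle with blue cap, 64 mm diameter, 150 mm high, loose. Origin at the centre of its underside.

How it is judged:
On the way, in this order (a step that is already met when the one before it is completed fails the run):
1. the sleeve is pulled back (at least 8 of its 14 mm) (value of joint sleeve above 0.008 m), for 0.05 s.
2. the plug lies in the dish and the sleeve has sprung fully forward (x of plug in the frame of dish between -0.08 and 0.08 m and y of plug in the frame of dish between -0.065 and 0.065 m and z of plug in the frame of dish between 0 and 0.035 m and value of joint sleeve below 0.0015 m), for 0.2 s.
At the end, for the whole second after the job is handed in: The plug rests inside the dish (its middle within the dish's outline and under 35 mm above its underside), the dish stands flat on the bench (within 5 mm and about 4 degrees) and at rest, and the sleeve is within 1.5 mm of fully forward (all of step 2 and linear speed of plug below 0.03 m/s and linear speed of dish below 0.02 m/s and angle between dish's own z axis and vertical below 0.08 rad and height (world z) of dish below 0.005 m); the robot touches nothing.
It fails at once if the plug comes down beside the dish (its middle under 30 mm above the bench, outside the dish's outline) (height (world z) of plug below 0.03 m and not (x of plug in the frame of dish between -0.08 and 0.08 m and y of plug in the frame of dish between -0.065 and 0.065 m)).
It fails at once if another thing on the bench is shifted more than 30 mm (distance of any of jaw_model, putty_jar, mix_cup, bur_block, handpiece, rinse_bottle from where it was at the start of the episode above 0.03 m).
It also fails if it takes over 51 s, if anything falls off the work surface, if the arm or the gripper's body presses on something with over 40 N, if the wrist force passes 120 N, or if a joint passes its speed limit or range.

ROBOT

A 6-joint arm with a two-finger parallel gripper is mounted at the origin on the work surface. World frame = base frame: x ahead of the robot, y to its left, z up, the work surface at z = 0. Lengths are in m, angles in rad, forces in N, time in s.
With the tool pointing down it reaches from about 0.4 to 0.825 m from the base axis. Payload 7 kg.
Tool frame: the origin (TCP) lies at the very end of the fingers, on their centre line; the grasp point (between the pads) lies 19 mm behind it; z points along the fingers, y is the line along which they close (so a half turn about z gives the same grasp; the last joint's range is limited). The gripper opens to 88 mm and grips with 3 to 60 N. Pads are 19 mm wide; open, the fingers measure 130 mm over their backs; the gripper's body (78 mm by 193 mm) begins 47 mm behind the grasp point.
Start: joints at [-0.861, 0.359, 0.012, 0, -1.224, -0.288], TCP at [0.276, -0.616, 0.227] pointing down, gripper open.
Joint ranges: [-3.07, 3.07], [-1.43, 2.12], [-1.02, 1.25], [-3.03, 1.67], [-3.05, -0], [-3.03, 3.03]. Speed limits (rad/s): [2.39, 2.39, 3.01, 3.14, 3.14, 3.14].

INTERFACE

Orientations are given as a unit quaternion [x, y, z, w].
In Python, from workcell import env, imaging, order gives the robot as it stands.
- The arm moves only by the tool step_arm, never from a script. Its arguments are lists of equal length, an entry for each row: "xyz": the shift along the tool's x, y, z in mm, a list of three; "yaw": the turn about the tool's z in degrees. A call has 1 to 8 rows; each row shifts and turns the commanded pose from where the row before left it, along the tool's axes as they then stand; what a row does not reach is not made up. A row lasts 1/10 s, in which the tool goes at most 50 mm and 8.59 degrees, less where a joint would pass 70% of its speed; a pose out of reach is approached as far as the arm can. A call is refused whole if a number of a shift passes 50 or a number of a turn 8.59, either way. A call with a gripper value outside its range is refused whole. "jaw" is the closure, from 0 (fully open) to 1 (shut), set as the call begins (left out, the last holds). The fingers move at their own pace and stop on an object; "force" is the grip in N (left out, the last holds). Time passes only in rows, so rows that do not move let the fingers close. It gives the time, the measured TCP pose, the force, the opening and the grip force at its end, in the units of the state.
- env.get_obs(): the state, without advancing time (a new reading comes with each control period).
- imaging.snapshot(name): name is "side" or "top"; returns (picture, depth): 384x512x3 uint8, red, green, blue; 384x512 float32, m along the optical axis (not along the pixel's ray), 0 where there is no reading.
- imaging.get_calibration(name): a dict with "fx", "fy", "cx", "cy" (pixels), "k1" (the pictures are not rectified: a ray, as slopes to the right and down, at radius r is drawn at 1 + k1 r^2 times it, then the intrinsics apply), "R" (3x3) and "t" (3): a world point X has camera coordinates R X + t. Camera axes: x right, y down, z forward; pixel columns grow to the right and rows downward; lengths in m; the calibration is good to about 2 mm. A picture is of the moment at which its call begins. get_calibration takes no time and is no camera call.
- order.hand_in(): hands the job in; it is judged then, once.
The state is a dict: "time": time; "joint_pos": joint angles; "qvel": joint speeds; "tau": joint torques, N m; "ee_pos": TCP position; "tool_rot": TCP orientation; "force": force on the tool from outside, world axes, zero at the start; "wrist_torque": the same for the moment, N m; "grip_width": finger opening in m; "grasp_force": force on a finger pad.
Only numpy, scipy, OpenCV 4.12 (cv2) and the standard library are available. Lean on these libraries where they do the work, as an engineer would, in place of code of your own. Each camera call takes 0.05 s, during which the arm holds its last target. There are 200 camera calls.

## Working session

There is one attempt and no reset: what is moved stays moved. The work goes in short steps, Python scripts to look and compute and a tool call to move; the robot and the scene stay as the last step left them, time stands still between calls to the robot, and variables do not carry over. Pictures are saved under pics/ and viewed, at most 10 in all, crops included, and the job is handed in when it is done.

Besides the shell and the picture viewer there is one more tool, called after ">>>" by a JSON object that holds its "name" and its "arguments", one argument or row to a line. step_arm: Moves the arm, as the interface text tells. Its arguments: {"type":"object","properties":{"xyz":{"type":"array","items":{"type":"array","items":{"type":"number"}}},"yaw":{"type":"array","items":{"type":"number"}},"jaw":{"type":"number"},"force":{"type":"number"}},"required":["xyz","yaw"]}

```bash
ls; mkdir -p pics; cat > h.py <<'E'
import numpy as np, cv2
from workcell import env, imaging, order
def snap(n,f=None):
    p,d=imaging.snapshot(n)
    if f: cv2.imwrite('pics/'+f,cv2.cvtColor(p,cv2.COLOR_RGB2BGR))
    return p,d
def pts(n,d):
    c=imaging.get_calibration(n)
    v,u=np.mgrid[:384,:512]
    K=np.array([[c['fx'],0,c['cx']],[0,c['fy'],c['cy']],[0,0,1.]])
    uv=np.stack([u,v],-1).reshape(-1,1,2).astype(np.float64)
    s=cv2.undistortPoints(uv,K,np.array([c['k1'],0,0,0.])).reshape(384,512,2)
    P=np.concatenate([s,np.ones((384,512,1))],-1)*d[...,None]
    return (P-np.array(c['t']))@np.array(c['R'])
E
python3 - <<'E'
from h import *
for n in('side','top'):
    p,d=snap(n,n+'0.png'); np.savez(n+'0.npz',p=p,d=d)
    c=imaging.get_calibration(n); print(n,-np.array(c['R']).T@c['t'],c['fx'])
print(env.get_obs())
E
```

```text
pics
side [-5.45159019e-05  6.22400069e-01  1.15252454e+00] 476.63184996180405
top [ 0.37189513 -0.11367864  1.38881877] 447.38090150144734
{'time': 0.1, 'joint_pos': array([-8.60916585e-01,  3.59305305e-01,  1.11203893e-02, -3.08084634e-04,
       -1.22409636e+00, -2.88119946e-01]), 'qvel': array([ 0.00155645, -0.00105991,  0.00195222,  0.00121365,  0.00144978,
       -0.00104452]), 'tau': array([-1.96507171e-03, -5.84161627e+01,  2.93752134e+01,  7.01552331e+00,
        1.01539999e-02, -5.56078805e-05]), 'ee_pos': array([ 0.27611993, -0.61544381,  0.2257098 ]), 'tool_rot': array([-2.09269037e-01,  9.77857811e-01,  7.21248048e-04, -2.28131756e-04]), 'force': array([ 0.25500467, -1.10381658, -0.14446517]), 'wrist_torque': array([-0.02572485, -0.00280595, -0.05481276]), 'grasp_force': 0.0, 'grip_width': 0.08789932218444282}
```

View pics/top0.png

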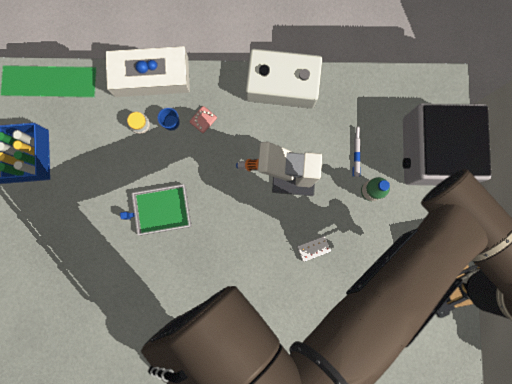

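View pics/side0.png

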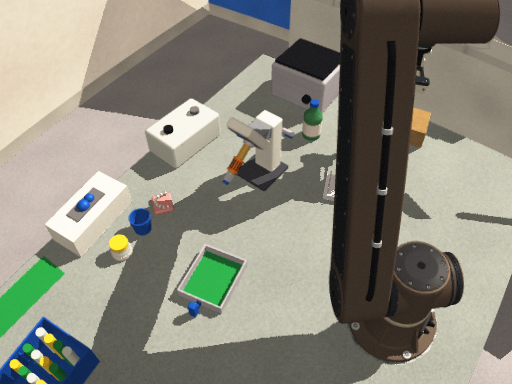

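The top view shows the dish (green floor about (162,208), post (125,215)) and the orange sleeve at (252,165), with its mouth facing image left. The side view shows the same, with the sleeve at (238,158) and the post at (194,308). Next I'll measure these.

```bash
python3 - <<'E'
from h import *
for n in('top','side'):
    z=np.load(n+'0.npz'); p,d=z['p'],z['d']; P=pts(n,d)
    np.save(n+'P.npy',P)
    h=cv2.cvtColor(p,cv2.COLOR_RGB2HSV)
    def comp(name,lo,hi,box):
        m=cv2.inRange(h,lo,hi); k=np.zeros_like(m); x0,y0,x1,y1=box; k[y0:y1,x0:x1]=m[y0:y1,x0:x1]
        k[d==0]=0
        q=P[k>0]; vv,uu=np.nonzero(k)
        print(n,name,len(q),'px',uu.mean().round(1),vv.mean().round(1),'med',np.median(q,0).round(3),'lo',np.percentile(q,3,axis=0).round(3),'hi',np.percentile(q,97,axis=0).round(3))
        return k,q
    B={'top':dict(dish=(125,178,195,240),post=(115,205,135,225),or_=(235,150,270,178),cap=(230,155,250,172)),
       'side':dict(dish=(175,240,250,315),post=(183,298,205,318),or_=(220,138,258,190),cap=(218,170,238,190))}[n]
    k,q=comp('dish',(45,80,50),(80,255,255),B['dish'])
    r=cv2.minAreaRect(q[:,:2].astype(np.float32)); print(r)
    k,q=comp('post',(100,120,40),(130,255,255),B['post'])
    t=q[q[:,2]>.042]; print('posttop',len(t),t.mean(0) if len(t) else 0)
    k,q=comp('orange',(5,140,90),(18,255,255),B['or_'])
    c=q-q.mean(0); print('axis',np.linalg.svd(c,full_matrices=False)[2][0],q.mean(0))
    k,q=comp('cap',(100,80,40),(130,255,255),B['cap'])
    print(q.mean(0) if len(q) else 0)
# white stand faces from top
P=np.load('topP.npy')
for uv in [(270,160),(280,160),(290,165),(312,165),(255,165),(245,165),(135,120),(168,118),(203,118),(315,248),(376,188)]: print(uv,P[uv[1],uv[0]].round(3))
E
```

```text
top dish 1758 px 161.5 209.6 med [0.46  0.17  0.004] lo [ 0.403  0.101 -0.001] hi [0.518 0.239 0.009]
((0.4604679048061371, 0.17030106484889984), (0.11753322184085846, 0.14689290523529053), 10.64584732055664)
top post 81 px 126.1 215.0 med [0.441 0.267 0.046] lo [0.431 0.254 0.01 ] hi [0.449 0.284 0.053]
posttop 44 [0.43926712 0.27346712 0.04876053]
top orange 69 px 251.0 164.1 med [ 0.582 -0.103  0.143] lo [ 0.571 -0.123  0.13 ] hi [ 0.598 -0.089  0.161]
axis [-0.03916479 -0.77957254  0.62508621] [ 0.58329179 -0.10592762  0.1442    ]
top cap 9 px 236.6 164.8 med [ 0.586 -0.065  0.104] lo [ 0.582 -0.065  0.024] hi [ 0.606 -0.059  0.11 ]
[ 0.58921815 -0.06335666  0.09365873]
side dish 1824 px 212.3 277.9 med [0.467 0.164 0.006] lo [0.413 0.096 0.001] hi [0.523 0.227 0.01 ]
((0.4689985513687134, 0.1617029905319214), (0.1150687038898468, 0.14158186316490173), 10.465814590454102)
side post 143 px 193.8 307.9 med [0.442 0.275 0.036] lo [0.433 0.247 0.006] hi [0.451 0.285 0.053]
posttop 60 [0.44238942 0.27511915 0.04951124]
side orange 225 px 238.0 160.1 med [ 0.582 -0.121  0.154] lo [ 0.574 -0.164  0.129] hi [ 0.597 -0.092  0.18 ]
axis [-0.07183861 -0.79292071  0.60507517] [ 0.58316793 -0.12386653  0.15310389]
side cap 19 px 225.5 181.9 med [ 0.587 -0.066  0.11 ] lo [ 0.584 -0.105  0.053] hi [ 0.617 -0.061  0.113]
[ 0.59131408 -0.07033287  0.1023372 ]
(270, 160) [ 0.573 -0.155  0.268]
(280, 160) [ 0.581 -0.183  0.227]
(290, 165) [ 0.372 -0.114  1.389]
(312, 165) [ 0.573 -0.27   0.206]
(255, 165) [ 0.579 -0.117  0.155]
(245, 165) [ 0.582 -0.089  0.135]
(135, 120) [0.729 0.251 0.057]
(168, 118) [0.752 0.161 0.003]
(203, 118) [0.749 0.048 0.019]
(315, 248) [ 0.35  -0.303  0.021]
(376, 188) [ 0.523 -0.463  0.12 ]
```

```bash
python3 - <<'E'
import cv2
a=cv2.imread('pics/side0.png')[105:205,205:305]; b=cv2.imread('pics/top0.png')[125:225,225:325]
cv2.imwrite('pics/crop0.png',cv2.hconcat([cv2.resize(x,(400,400),interpolation=cv2.INTER_CUBIC) for x in(a,b)]))
E
```

```text
(no output)
```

View pics/crop0.png

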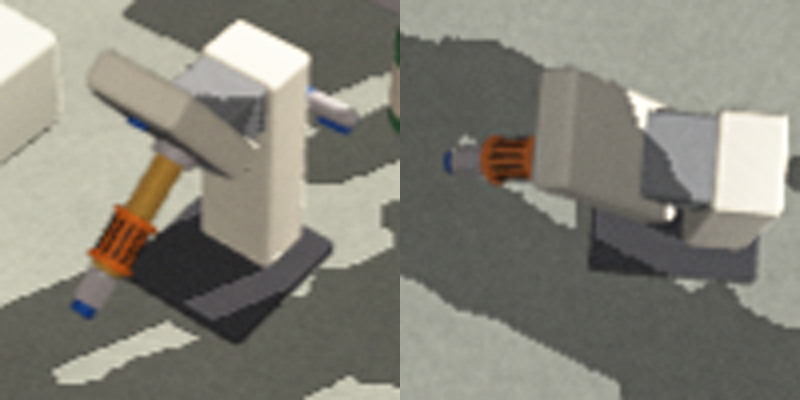

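The crop shows the sleeve on its brass pipe at (124,240) in the left half, with the stand's leaning face behind it. The mouth looks along about world +y. I'll fix the sleeve axis with rays onto planes at known heights.

```bash
cat >> h.py <<'E'
def cast(n,u,v,z):
    c=imaging.get_calibration(n); K=np.array([[c['fx'],0,c['cx']],[0,c['fy'],c['cy']],[0,0,1.]])
    s=cv2.undistortPoints(np.array([[[u,v]]],float),K,np.array([c['k1'],0,0,0.])).ravel()
    R=np.array(c['R']); o=-R.T@np.array(c['t']); r=R.T@np.array([s[0],s[1],1]); return o+r*(z-o[2])/r[2]
def tool(d,q=None):
    "world shift (m) -> tool mm"
    from scipy.spatial.transform import Rotation as Ro
    q=env.get_obs()['tool_rot'] if q is None else q
    return (Ro.from_quat(q).inv().apply(d)*1000).round(0)
E
python3 - <<'E'
from h import *
z=np.load('side0.npz'); p=z['p']; h=cv2.cvtColor(p,cv2.COLOR_RGB2HSV)
for sat in(180,205,225):
    m=np.zeros((384,512),np.uint8); m[138:190,220:258]=cv2.inRange(h,(3,sat,60),(16,255,255))[138:190,220:258]
    pt=cv2.findNonZero(m); r=cv2.minAreaRect(pt); print(sat,len(pt),r,cast('side',*r[0],.135).round(4))
for nm,u,v,zz in[('cap',205+21,105+77,.102),('nut',205+43.5,105+38,.177)]: print(nm,cast('side',u,v,zz).round(4))
z=np.load('top0.npz')
print('capT',cast('top',225+12.4,125+40.3,.101).round(4), 'sleeveTfront', cast('top',225+26,125+39.5,.135).round(4))
print('edge',cast('top',225+35,125+17,.263).round(4),cast('top',225+33.2,125+46,.263).round(4))
o=env.get_obs()
for t in[(.30,-.5,.40),(.45,-.2,.40),(.441,.274,.15)]:
    print(tool(np.array(t)-o['ee_pos'],o['tool_rot']))
E
```

```text
180 145 ((235.4558868408203, 165.07354736328125), (10.804409980773926, 15.434873580932617), 30.963754653930664) [ 0.588  -0.1171  0.135 ]
205 102 ((235.3499755859375, 164.94998168945312), (9.74045467376709, 14.418941497802734), 32.47119140625) [ 0.5886 -0.1173  0.135 ]
225 10 ((234.80001831054688, 164.40000915527344), (8.9442720413208, 12.521980285644531), 26.56505012512207) [ 0.5912 -0.1182  0.135 ]
cap [ 0.5902 -0.0713  0.102 ]
nut [ 0.5842 -0.1787  0.177 ]
capT [ 0.5864 -0.0661  0.101 ] sleeveTfront [ 0.5836 -0.106   0.135 ]
edge [ 0.6208 -0.129   0.263 ] [ 0.5455 -0.1253  0.263 ]
[ -69.   96. -174.]
[-329.  308. -174.]
[-514.  744.   77.]
```

>>> {"name": "step_arm", "arguments": {
  "xyz": [
    [-30,28,-20],
    [-30,28,-20],
    [-30,28,-20],
    [-30,28,-20],
    [-30,28,-20],
    [-30,28,-20],
    [-30,28,-20],
    [-30,28,-20]
  ],
  "yaw": [0,0,0,0,0,0,0,0]
}}

```text
time: 0.9
ee_pos: [0.4037, -0.3115, 0.3872]
tool_rot: [-0.209, 0.978, 0.0, -0.0]
force: [0.6, 0.2, 0.1]
grip_width: 0.0877
grasp_force: 0.0
```

>>> {"name": "step_arm", "arguments": {
  "xyz": [
    [-30,28,0],
    [-30,28,0],
    [-30,28,0],
    [-15,45,0],
    [-15,45,0],
    [-15,45,0],
    [-15,45,0],
    [-15,45,0]
  ],
  "yaw": [0,0,0,0,0,0,0,0]
}}

```text
time: 1.7
ee_pos: [0.4267, 0.0379, 0.3866]
tool_rot: [-0.209, 0.978, 0.0, 0.0]
force: [1.6, 0.0, -0.1]
grip_width: 0.0876
grasp_force: 0.0
```

>>> {"name": "step_arm", "arguments": {
  "xyz": [
    [-22,40,20],
    [-22,40,20],
    [-22,40,20],
    [-22,40,20],
    [-20,38,20],
    [0,0,20],
    [0,0,20],
    [0,0,20]
  ],
  "yaw": [0,0,0,0,0,-8.5,-8.5,-8.5]
}}

```text
time: 2.5
ee_pos: [0.4446, 0.2614, 0.2252]
tool_rot: [-0.423, 0.906, -0.0, -0.001]
force: [0.2, 0.2, 0.4]
grip_width: 0.0879
grasp_force: 0.0
```

>>> {"name": "step_arm", "arguments": {
  "xyz": [
    [0,0,10],
    [0,0,10],
    [0,0,10],
    [0,0,10],
    [0,0,10],
    [0,0,10],
    [0,0,0],
    [0,0,0]
  ],
  "yaw": [-8.5,-8.5,-8.5,-8.5,-8.5,-8.5,-1,0]
}}

```text
time: 3.3
ee_pos: [0.445, 0.261, 0.1665]
tool_rot: [0.774, -0.633, 0.0, 0.0]
force: [0.2, -0.4, 0.1]
grip_width: 0.0877
grasp_force: 0.0
```

```bash
python3 - <<'E'
from h import *
from scipy.spatial.transform import Rotation as Ro
o=env.get_obs(); R=Ro.from_quat(o['tool_rot']).as_matrix(); print(o['ee_pos'],o['joint_pos'].round(2)); print(R.round(3),np.degrees(np.arctan2(R[1,1],R[0,1])))
print(tool(np.array([.441,.274,.012])-o['ee_pos']))
snap('top','top1.png'); snap('side','side1.png')
E
```

```text
[0.44502301 0.26100796 0.16654984] [ 0.91  0.15 -0.42  0.   -1.   -0.71]
[[ 0.199 -0.98  -0.   ]
 [-0.98  -0.199 -0.001]
 [ 0.     0.    -1.   ]] -168.52198014019962
[-14.   1. 155.]
```

View pics/side1.png

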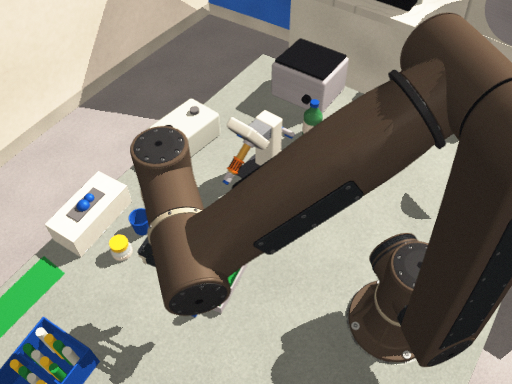

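The arm hides the dish in this view, with the putty jar (120,245) and cup (140,220) undisturbed. The grasp tolerance is ample, so I'll go down and close on the post.

>>> {"name": "step_arm", "arguments": {
  "xyz": [
    [-14,0,35],
    [0,0,40],
    [0,0,40],
    [0,0,28],
    [0,0,11],
    [0,0,0]
  ],
  "yaw": [0,0,0,0,0,0]
}}

```text
time: 4.0
ee_pos: [0.442, 0.2744, 0.0118]
tool_rot: [0.775, -0.632, 0.0, 0.001]
force: [0.6, -0.6, -0.2]
grip_width: 0.0874
grasp_force: 0.0
```

>>> {"name": "step_arm", "arguments": {
  "xyz": [
    [0,0,0],
    [0,0,0],
    [0,0,0],
    [0,0,0],
    [0,0,0],
    [0,0,0],
    [0,0,0],
    [0,0,0]
  ],
  "yaw": [0,0,0,0,0,0,0,0],
  "jaw": 1,
  "force": 25
}}

```text
time: 4.8
ee_pos: [0.4422, 0.2748, 0.0126]
tool_rot: [0.775, -0.632, -0.0, 0.0]
force: [0.3, -0.6, 0.1]
grip_width: 0.0294
grasp_force: 0.0
```

>>> {"name": "step_arm", "arguments": {
  "xyz": [
    [0,0,0],
    [0,0,0],
    [0,0,0],
    [0,0,0],
    [0,0,0],
    [0,0,0]
  ],
  "yaw": [0,0,0,0,0,0]
}}

```text
time: 5.4
ee_pos: [0.442, 0.2747, 0.0125]
tool_rot: [0.775, -0.632, -0.0, 0.0]
force: [-2.7, 0.6, 1.3]
grip_width: 0.0202
grasp_force: 24.9
```

>>> {"name": "step_arm", "arguments": {
  "xyz": [
    [6,-3,0],
    [15,-7.5,0],
    [15,-7.5,0],
    [15,-7.5,0],
    [15,-7.5,0],
    [15,-7.5,0],
    [15,-7.5,0],
    [15,-7.5,0]
  ],
  "yaw": [0,0,0,0,0,0,0,0]
}}

```text
time: 6.2
ee_pos: [0.5198, 0.1767, 0.0125]
tool_rot: [0.775, -0.632, 0.0, -0.0]
force: [-1.5, 2.0, -0.1]
grip_width: 0.0199
grasp_force: 24.9
```

>>> {"name": "step_arm", "arguments": {
  "xyz": [
    [15,-7.5,0],
    [15,-7.5,0],
    [15,-7.5,0],
    [15,-7.5,0],
    [15,-7.5,0],
    [15,-7.5,0],
    [14,-8,0],
    [0,0,0]
  ],
  "yaw": [0,0,0,0,0,0,0,0]
}}

```text
time: 7.0
ee_pos: [0.5935, 0.0844, 0.0125]
tool_rot: [0.775, -0.632, 0.0, 0.0]
force: [1.0, -2.3, 0.7]
grip_width: 0.0199
grasp_force: 24.9
```

>>> {"name": "step_arm", "arguments": {
  "xyz": [
    [0,0,0],
    [0,0,0],
    [0,0,0],
    [0,0,0],
    [0,0,0]
  ],
  "yaw": [3,3,3,3,0]
}}

```text
time: 7.5
ee_pos: [0.5921, 0.0861, 0.0125]
tool_rot: [-0.705, 0.709, -0.0, -0.0]
force: [-1.1, 0.2, 0.1]
grip_width: 0.02
grasp_force: 25.0
```

>>> {"name": "step_arm", "arguments": {
  "xyz": [
    [0,0,0],
    [0,0,0],
    [0,0,0],
    [0,0,0],
    [0,0,0]
  ],
  "yaw": [0,0,0,0,0],
  "jaw": 0.2
}}

```text
time: 8.0
ee_pos: [0.592, 0.0862, 0.0126]
tool_rot: [-0.705, 0.709, -0.0, 0.0]
force: [0.1, -0.4, 0.5]
grip_width: 0.054
grasp_force: 0.0
```

>>> {"name": "step_arm", "arguments": {
  "xyz": [
    [0,0,-20],
    [0,0,-50],
    [0,0,-50],
    [0,0,-50],
    [0,0,-50],
    [0,0,-50],
    [0,0,-50],
    [0,0,-50]
  ],
  "yaw": [0,0,0,0,0,0,0,0]
}}

```text
time: 8.8
ee_pos: [0.5914, 0.086, 0.3851]
tool_rot: [-0.705, 0.709, -0.0, 0.0]
force: [1.3, 0.9, 0.2]
grip_width: 0.0703
grasp_force: 0.0
```

>>> {"name": "step_arm", "arguments": {
  "xyz": [
    [30,36,-10],
    [30,36,-10],
    [30,36,-10],
    [30,36,0],
    [30,36,0],
    [40,10,0],
    [40,10,0],
    [40,10,0]
  ],
  "yaw": [0,0,0,0,0,0,0,0]
}}

```text
time: 9.6
ee_pos: [0.3792, -0.1837, 0.4132]
tool_rot: [-0.705, 0.709, -0.001, 0.001]
force: [1.1, 0.2, 0.1]
grip_width: 0.0702
grasp_force: 0.0
```

>>> {"name": "step_arm", "arguments": {
  "xyz": [
    [40,15,0],
    [40,15,0],
    [40,25,0],
    [40,25,0],
    [40,25,0],
    [40,25,0],
    [40,25,0],
    [40,25,0]
  ],
  "yaw": [0,0,0,0,0,0,0,0]
}}

```text
time: 10.4
ee_pos: [0.197, -0.5029, 0.4127]
tool_rot: [-0.705, 0.709, -0.0, 0.0]
force: [1.6, 0.2, 0.3]
grip_width: 0.0704
grasp_force: 0.0
```

```bash
python3 - <<'E'
from h import *
for n in('top','side'):
    p,d=snap(n,n+'2.png'); P=pts(n,d); h=cv2.cvtColor(p,cv2.COLOR_RGB2HSV)
    a=(h[...,0]>45)&(h[...,0]<80)&(h[...,1]>80)&(P[...,0]>.4)&(P[...,0]<.75)&(abs(P[...,1]+.02)<.12)&(P[...,2]<.03)&(d>0)
    q=P[a]; print(n,len(q),cv2.minAreaRect(q[:,:2].astype(np.float32)),q.min(0),q.max(0))
    a=(h[...,0]>100)&(h[...,0]<130)&(h[...,1]>120)&(abs(P[...,0]-.59)<.05)&(abs(P[...,1]-.085)<.04)&(P[...,2]>.04)
    print('post',P[a].mean(0))
E
```

```text
top 1593 ((0.5914915204048157, -0.021983303129673004), (0.14871905744075775, 0.11581487208604813), 88.68693542480469) [ 0.53327635 -0.09614056 -0.00549887] [0.65100318 0.05207196 0.01230595]
post [0.58945362 0.08570684 0.04758438]
side 1268 ((0.5954122543334961, -0.02622552216053009), (0.12084174901247025, 0.15069936215877533), 2.3543336391448975) [ 0.53470504 -0.09990028 -0.0019066 ] [0.65632744 0.05009238 0.02989777]
post [0.59149127 0.08767694 0.04931543]
```

>>> {"name": "step_arm", "arguments": {
  "xyz": [
    [35,20,0],
    [35,20,0],
    [35,20,0],
    [35,20,0],
    [35,20,0],
    [35,20,0],
    [35,20,0],
    [35,10,0]
  ],
  "yaw": [0,0,0,0,0,0,0,0]
}}

```text
time: 11.3
ee_pos: [0.0455, -0.7816, 0.4129]
tool_rot: [-0.705, 0.709, -0.0, -0.0]
force: [0.9, -1.3, 0.9]
grip_width: 0.07
grasp_force: 0.0
```

>>> {"name": "step_arm", "arguments": {
  "xyz": [
    [40,0,0],
    [40,0,0],
    [40,0,0],
    [40,0,0]
  ],
  "yaw": [0,0,0,0]
}}

```text
time: 11.7
ee_pos: [0.0448, -0.9118, 0.3795]
tool_rot: [-0.705, 0.709, 0.001, -0.004]
force: [1.9, -1.3, -5.6]
grip_width: 0.0703
grasp_force: 0.0
```

The dish stands at (0.592, -0.024), which is where the plug should land. Next I'll see what the arm does past its reach, because the sleeve needs a leaning tool.

>>> {"name": "step_arm", "arguments": {
  "xyz": [
    [40,0,0],
    [40,0,0],
    [40,0,0],
    [40,0,0]
  ],
  "yaw": [0,0,0,0]
}}

```text
time: 12.1
ee_pos: [0.0402, -0.9807, 0.3492]
tool_rot: [-0.704, 0.707, -0.043, -0.049]
force: [-0.1, 0.6, 0.5]
grip_width: 0.07
grasp_force: 0.0
```

```bash
python3 - <<'E'
from h import *
o=env.get_obs(); print(o['joint_pos'].round(3),o['tool_rot'].round(4),o['ee_pos'],o['qvel'].round(3))
E
```

```text
[-1.317  0.917  1.25   0.042 -1.78   1.323] [-0.7037  0.7075 -0.043  -0.0488] [ 0.04020827 -0.98070574  0.34923157] [-0.023  0.127 -0.     0.077  0.381  0.036]
```

The tool starts to lean past the reach, about 7° with the fingers towards -y, which is the way needed. I'll keep going and watch the lean.

>>> {"name": "step_arm", "arguments": {
  "xyz": [
    [40,0,0],
    [40,0,0],
    [40,0,0],
    [40,0,0]
  ],
  "yaw": [0,0,0,0]
}}

```text
time: 12.5
ee_pos: [0.0358, -1.0407, 0.3239]
tool_rot: [-0.7, 0.704, -0.079, -0.09]
force: [-0.8, -0.2, 0.1]
grip_width: 0.0698
grasp_force: 0.0
```

```bash
cat >> h.py <<'E'
def st():
    from scipy.spatial.transform import Rotation as Ro
    o=env.get_obs(); R=Ro.from_quat(o['tool_rot']).as_matrix()
    print('j',o['joint_pos'].round(3),'p',o['ee_pos'].round(4)); print('X',R[:,0].round(3),'Y',R[:,1].round(3),'Z',R[:,2].round(3),'tilt',np.degrees(np.arccos(-R[2,2])).round(1))
E
python3 -c "
from h import *
st()"
```

```text
j [-1.325  0.959  1.25   0.073 -1.633  1.332] p [ 0.0358 -1.0407  0.3239]
X [-0.003 -0.971  0.238] Y [-1.     0.007  0.014] Z [-0.016 -0.238 -0.971] tilt 13.8
```

>>> {"name": "step_arm", "arguments": {
  "xyz": [
    [50,0,0],
    [50,0,0],
    [50,0,0],
    [50,0,0],
    [50,0,0],
    [50,0,0],
    [50,0,0],
    [50,0,0]
  ],
  "yaw": [0,0,0,0,0,0,0,0]
}}

```text
time: 13.3
ee_pos: [0.028, -1.1582, 0.342]
tool_rot: [-0.68, 0.684, -0.174, -0.199]
force: [-0.1, -0.0, 0.0]
grip_width: 0.07
grasp_force: 0.0
```

```bash
python3 -c "
from h import *
st()"
```

```text
j [-1.331  1.001  1.25   0.161 -1.309  1.324] p [ 0.028  -1.1582  0.342 ]
X [ 0.004 -0.861  0.508] Y [-0.999  0.014  0.032] Z [-0.035 -0.508 -0.861] tilt 30.6
```

>>> {"name": "step_arm", "arguments": {
  "xyz": [
    [50,0,0],
    [50,0,0],
    [0,0,0]
  ],
  "yaw": [0,0,0]
}}

```text
time: 13.6
ee_pos: [0.0268, -1.1792, 0.3649]
tool_rot: [-0.673, 0.677, -0.197, -0.226]
force: [-0.0, -0.3, 0.3]
grip_width: 0.0703
grasp_force: 0.0
```

```bash
python3 -c "
from h import *
st()"
```

```text
j [-1.331  0.998  1.251  0.186 -1.242  1.317] p [ 0.0268 -1.1792  0.3649]
X [ 0.007 -0.821  0.571] Y [-0.999  0.017  0.037] Z [-0.04  -0.571 -0.82 ] tilt 34.9
```

>>> {"name": "step_arm", "arguments": {
  "xyz": [
    [-30,0,-10],
    [-40,0,-20],
    [-40,0,-20]
  ],
  "yaw": [0,0,0]
}}

```text
time: 13.9
ee_pos: [0.0281, -1.0901, 0.3464]
tool_rot: [-0.672, 0.678, -0.195, -0.225]
force: [0.6, -1.0, 0.9]
grip_width: 0.0704
grasp_force: 0.0
```

```bash
python3 -c "
from h import *
st()"
```

```text
j [-1.306  0.707  0.611  0.242 -0.911  1.205] p [ 0.0281 -1.0901  0.3464]
X [ 0.006 -0.823  0.568] Y [-0.999  0.019  0.038] Z [-0.042 -0.567 -0.822] tilt 34.7
```

The lean of 34.7° holds after coming back into reach, and tool +x is the pull direction. I'll travel high to the sleeve.

>>> {"name": "step_arm", "arguments": {
  "xyz": [
    [-25,-25,-30],
    [-25,-25,-30],
    [-25,-25,-30],
    [-25,-25,-30],
    [-25,-25,-30],
    [-25,-25,-30],
    [-25,-25,-30],
    [-25,-25,-30]
  ],
  "yaw": [0,0,0,0,0,0,0,0]
}}

```text
time: 14.7
ee_pos: [0.2372, -0.7919, 0.4258]
tool_rot: [-0.672, 0.677, -0.196, -0.226]
force: [0.8, 0.2, -0.0]
grip_width: 0.07
grasp_force: 0.0
```

>>> {"name": "step_arm", "arguments": {
  "xyz": [
    [-25,-25,-30],
    [-25,-25,-30],
    [-25,-25,-30],
    [-25,-25,-30],
    [-25,-25,-30],
    [-25,-25,-30],
    [-25,-25,-30],
    [-25,-25,-30]
  ],
  "yaw": [0,0,0,0,0,0,0,0]
}}

```text
time: 15.5
ee_pos: [0.4456, -0.4949, 0.5014]
tool_rot: [-0.672, 0.677, -0.196, -0.226]
force: [1.1, -1.4, 0.7]
grip_width: 0.0696
grasp_force: 0.0
```

```bash
python3 -c "
from h import *
st()
print(tool(np.array([.52,-.05,.50])-env.get_obs()['ee_pos']))"
```

```text
j [-0.252  0.066 -0.144  0.624 -1.297  0.089] p [ 0.4456 -0.4949  0.5014]
X [ 0.005 -0.821  0.57 ] Y [-0.999  0.02   0.038] Z [-0.042 -0.57  -0.821] tilt 34.9
[-366.  -66. -256.]
```

>>> {"name": "step_arm", "arguments": {
  "xyz": [
    [-36,-7,-25],
    [-36,-7,-25],
    [-36,-7,-25],
    [-36,-7,-25],
    [-36,-7,-25],
    [-36,-7,-25],
    [-36,-7,-25],
    [-36,-7,-25]
  ],
  "yaw": [0,0,0,0,0,0,0,0],
  "jaw": 0
}}

```text
time: 16.3
ee_pos: [0.5076, -0.1457, 0.4987]
tool_rot: [-0.672, 0.677, -0.196, -0.226]
force: [1.5, -0.3, 0.9]
grip_width: 0.0872
grasp_force: 0.0
```

>>> {"name": "step_arm", "arguments": {
  "xyz": [
    [-36,-7,-25],
    [-36,-7,-25],
    [0,0,0]
  ],
  "yaw": [0,0,0]
}}

```text
time: 16.6
ee_pos: [0.525, -0.056, 0.4969]
tool_rot: [-0.673, 0.676, -0.197, -0.227]
force: [-0.2, 0.4, 0.1]
grip_width: 0.0878
grasp_force: 0.0
```

```bash
python3 -c "
from h import *
from scipy.spatial.transform import Rotation as Ro
st()
o=env.get_obs(); Z=Ro.from_quat(o['tool_rot']).as_matrix()[:,2]
s=np.array([.586,-.117,.135])
for b in (.20,.10,0): print(tool(s+Z*(.019-b)-o['ee_pos']))
snap('side','side3.png')"
```

```text
j [ 0.594  0.11  -0.057  0.478 -1.786 -0.586] p [ 0.525  -0.056   0.4969]
X [ 0.01  -0.821  0.571] Y [-0.999  0.016  0.04 ] Z [-0.042 -0.571 -0.82 ] tilt 34.9
[-156.  -76.  148.]
[-156.  -76.  248.]
[-156.  -76.  348.]
```

View pics/side3.png

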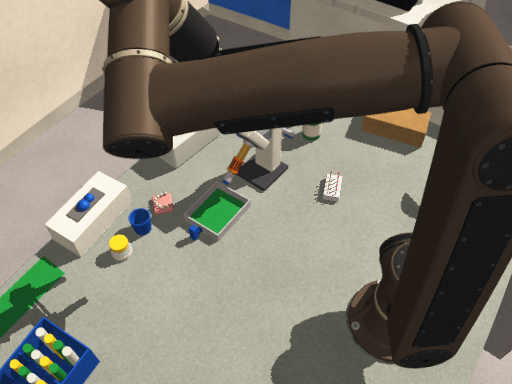

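The dish (green at (220,212)) lies under the coupler mouth and everything else is in place. I'll line up with the sleeve and go in along the tool axis.

>>> {"name": "step_arm", "arguments": {
  "xyz": [
    [-32,-15,20],
    [-31,-15,20],
    [-31,-15,20],
    [-31,-15,20],
    [-31,-16,20],
    [0,0,24],
    [0,0,24],
    [0,0,0]
  ],
  "yaw": [0,0,0,0,0,1,0,0]
}}

```text
time: 17.45
ee_pos: [0.5908, -0.0205, 0.2822]
tool_rot: [-0.665, 0.683, -0.197, -0.227]
force: [-0.1, -0.5, 1.2]
grip_width: 0.0873
grasp_force: 0.0
```

>>> {"name": "step_arm", "arguments": {
  "xyz": [
    [0,0,30],
    [0,0,40],
    [0,0,40],
    [0,0,30],
    [0,0,0],
    [0,0,0]
  ],
  "yaw": [0,0,0,0,0,0]
}}

```text
time: 18.05
ee_pos: [0.5875, -0.0982, 0.171]
tool_rot: [-0.666, 0.683, -0.199, -0.224]
force: [1.1, -0.4, -0.1]
grip_width: 0.0878
grasp_force: 0.0
```

```bash
python3 -c "
from h import *
st()
s=np.array([.586,-.117,.135])
print(tool(s-env.get_obs()['ee_pos']))
snap('side','a.png');snap('top','b.png')
a=cv2.imread('pics/side2.png')*0
a=cv2.imread('pics/a.png')[95:245,150:300]; b=cv2.imread('pics/b.png')[90:240,170:320]
cv2.imwrite('pics/crop4.png',cv2.hconcat([cv2.resize(x,(400,400),interpolation=cv2.INTER_CUBIC) for x in(a,b)]))"
```

```text
j [ 0.457  0.357 -0.499  0.578 -1.126 -0.847] p [ 0.5875 -0.0982  0.171 ]
X [-0.013 -0.821  0.571] Y [-0.999  0.035  0.027] Z [-0.042 -0.571 -0.82 ] tilt 34.9
[-5. -0. 40.]
```

View pics/crop4.png

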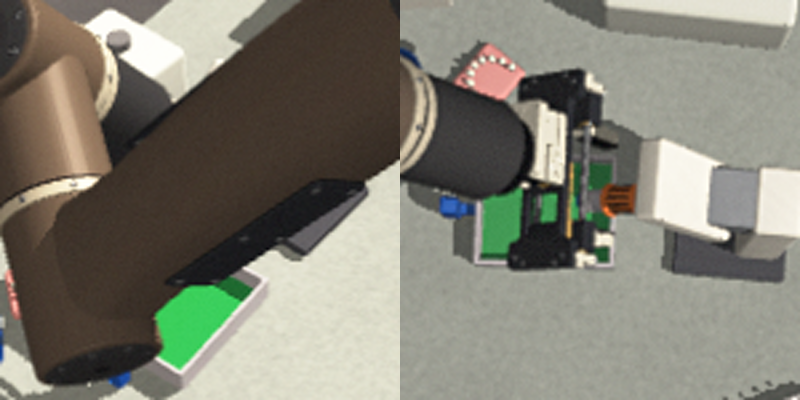

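The top crop shows the open fingers straddling the line of the sleeve (618,198), with the body clear of the face and the pink jaw. I'll go in the last 59 mm and close.

>>> {"name": "step_arm", "arguments": {
  "xyz": [
    [-5,0,10],
    [0,0,17],
    [0,0,16],
    [0,0,16],
    [0,0,0],
    [0,0,0]
  ],
  "yaw": [0,0,0,0,0,0]
}}

```text
time: 18.75
ee_pos: [0.585, -0.127, 0.1188]
tool_rot: [-0.666, 0.683, -0.199, -0.224]
force: [0.4, -0.2, 0.4]
grip_width: 0.0875
grasp_force: 0.0
```

>>> {"name": "step_arm", "arguments": {
  "xyz": [
    [0,0,0],
    [0,0,0],
    [0,0,0],
    [0,0,0],
    [0,0,0],
    [0,0,0],
    [0,0,0],
    [0,0,0]
  ],
  "yaw": [0,0,0,0,0,0,0,0],
  "jaw": 1,
  "force": 25
}}

```text
time: 19.55
ee_pos: [0.5845, -0.1274, 0.1184]
tool_rot: [-0.666, 0.683, -0.198, -0.225]
force: [-1.3, 1.6, 0.9]
grip_width: 0.0295
grasp_force: 25.0
```

>>> {"name": "step_arm", "arguments": {
  "xyz": [
    [0,0,0],
    [0,0,0],
    [0,0,0]
  ],
  "yaw": [0,0,0]
}}

```text
time: 19.85
ee_pos: [0.5846, -0.1273, 0.1185]
tool_rot: [-0.666, 0.683, -0.198, -0.224]
force: [0.4, 0.7, 1.2]
grip_width: 0.0296
grasp_force: 24.8
```

```bash
python3 -c "
from h import *
st()
o=env.get_obs();print(o['force'],o['grip_width'],o['grasp_force'],tool(np.array([.586,-.117,.135])-o['ee_pos']))
p,d=snap('top','top5.png');cv2.imwrite('pics/crop5.png',cv2.resize(cv2.imread('pics/top5.png')[110:220,190:300],(500,500),interpolation=cv2.INTER_CUBIC))"
```

```text
j [ 0.4    0.403 -0.587  0.65  -0.998 -0.902] p [ 0.5846 -0.1273  0.1185]
X [-0.012 -0.821  0.571] Y [-0.999  0.034  0.028] Z [-0.042 -0.57  -0.82 ] tilt 34.9
[0.44800488 0.6600519  1.2379677 ] 0.02959729132396354 24.800181984901428 [  1.  -1. -20.]
```

View pics/crop5.png

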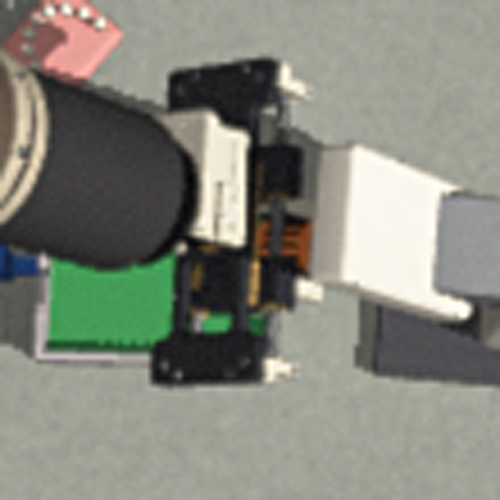

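The jaws hold the sleeve between its rims (29.6 mm wide, the barrel is 30 mm). Now the pull.

>>> {"name": "step_arm", "arguments": {
  "xyz": [
    [2,0,0],
    [3,0,0],
    [3,0,0],
    [3,0,0],
    [2,0,0],
    [1,0,0],
    [0,0,0]
  ],
  "yaw": [0,0,0,0,0,0,0]
}}

```text
time: 20.6
ee_pos: [0.5839, -0.1379, 0.1257]
tool_rot: [-0.666, 0.683, -0.198, -0.224]
force: [-6.8, 11.7, 0.1]
grip_width: 0.0299
grasp_force: 24.8
```

>>> {"name": "step_arm", "arguments": {
  "xyz": [
    [0.5,0,0],
    [0,0,0],
    [0,0,0],
    [0,0,0],
    [0,0,0],
    [0,0,0],
    [0,0,0],
    [0,0,0]
  ],
  "yaw": [0,0,0,0,0,0,0,0]
}}

```text
time: 21.4
ee_pos: [0.5838, -0.1381, 0.1259]
tool_rot: [-0.666, 0.683, -0.198, -0.224]
force: [-7.9, 10.6, -0.1]
grip_width: 0.0296
grasp_force: 24.8
```

```bash
python3 -c "
from h import *
st()
o=env.get_obs();print(o['force'],o['grip_width'],o['grasp_force'],tool(np.array([.5846,-.1273,.1185])-o['ee_pos']))
p,d=snap('top','top6.png');cv2.imwrite('pics/crop6.png',cv2.resize(cv2.imread('pics/top6.png')[110:220,190:300],(500,500),interpolation=cv2.INTER_CUBIC))"
```

```text
j [ 0.382  0.39  -0.586  0.654 -1.001 -0.881] p [ 0.5838 -0.1381  0.1259]
X [-0.012 -0.822  0.57 ] Y [-0.999  0.034  0.028] Z [-0.042 -0.569 -0.821] tilt 34.8
[-7.87525807 10.60377829 -0.0647759 ] 0.029575116838542442 24.833057820796967 [-13.  -1.  -0.]
```

View pics/crop6.png

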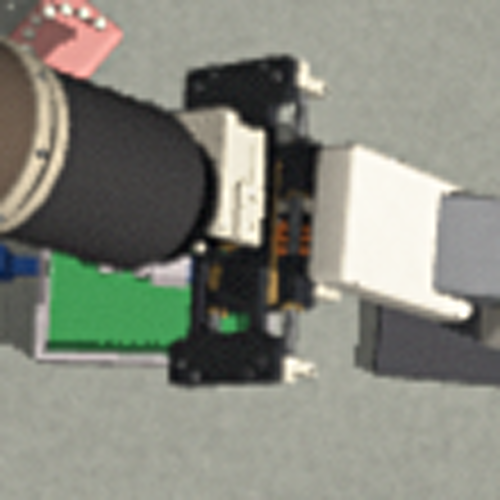

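The sleeve is 13 mm back, and something grey with a blue end now lies in the dish at about (165,270). I'll pull one more mm for certainty, guide the sleeve home, let go and withdraw.

>>> {"name": "step_arm", "arguments": {
  "xyz": [
    [1,0,0],
    [0,0,0],
    [0,0,0],
    [0,0,0],
    [-3,0,0],
    [-5,0,0],
    [-5,0,0],
    [-2,0,0]
  ],
  "yaw": [0,0,0,0,0,0,0,0]
}}

```text
time: 22.25
ee_pos: [0.5845, -0.1272, 0.1184]
tool_rot: [-0.666, 0.683, -0.198, -0.224]
force: [0.8, -4.1, 2.1]
grip_width: 0.0293
grasp_force: 24.8
```

>>> {"name": "step_arm", "arguments": {
  "xyz": [
    [0,0,0],
    [0,0,0],
    [0,0,0],
    [0,0,0],
    [0,0,0],
    [0,0,0],
    [0,0,0],
    [0,0,0]
  ],
  "yaw": [0,0,0,0,0,0,0,0],
  "jaw": 0
}}

```text
time: 23.05
ee_pos: [0.5846, -0.1278, 0.1188]
tool_rot: [-0.666, 0.683, -0.199, -0.224]
force: [0.4, 0.1, -0.1]
grip_width: 0.0856
grasp_force: 0.0
```

>>> {"name": "step_arm", "arguments": {
  "xyz": [
    [0,0,-10],
    [0,0,-30],
    [0,0,-40],
    [0,0,-40],
    [0,0,-40],
    [0,0,-40],
    [0,0,-40],
    [0,0,-40]
  ],
  "yaw": [0,0,0,0,0,0,0,0]
}}

```text
time: 23.85
ee_pos: [0.5959, 0.0333, 0.3505]
tool_rot: [-0.666, 0.683, -0.198, -0.224]
force: [0.5, -0.2, -0.3]
grip_width: 0.0875
grasp_force: 0.0
```

>>> {"name": "step_arm", "arguments": {
  "xyz": [
    [0,40,-20],
    [0,40,-20],
    [0,40,-20],
    [0,40,-20],
    [0,40,0],
    [0,40,0],
    [0,0,0],
    [0,0,0]
  ],
  "yaw": [0,0,0,0,0,0,0,0]
}}

```text
time: 24.65
ee_pos: [0.3595, 0.086, 0.4216]
tool_rot: [-0.667, 0.683, -0.198, -0.223]
force: [0.6, 0.4, 0.1]
grip_width: 0.0878
grasp_force: 0.0
```

```bash
python3 -c "
from h import *
st()
snap('side','a7.png');snap('top','b7.png')
a=cv2.imread('pics/a7.png')[115:265,150:300]; b=cv2.imread('pics/b7.png')[100:250,170:320]
cv2.imwrite('pics/crop7.png',cv2.hconcat([cv2.resize(x,(400,400),interpolation=cv2.INTER_CUBIC) for x in(a,b)]))"
```

```text
j [ 1.074 -0.03  -0.278  0.25  -1.876 -1.089] p [0.3595 0.086  0.4216]
X [-0.01  -0.822  0.569] Y [-0.999  0.031  0.027] Z [-0.04  -0.568 -0.822] tilt 34.7
```

View pics/crop7.png

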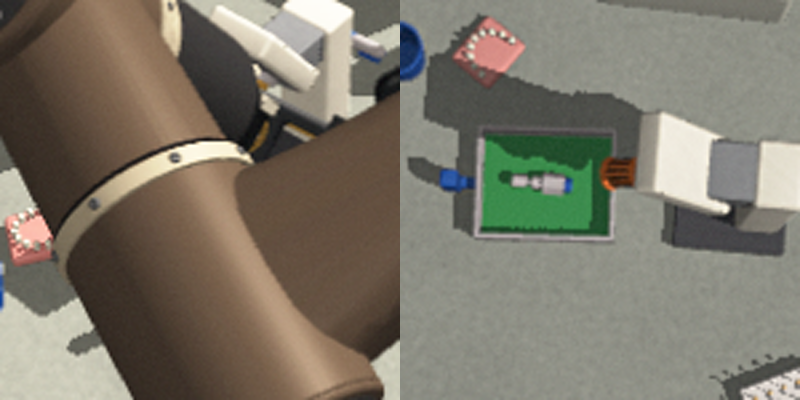

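The plug lies in the middle of the dish (about (545,183) in the crop), the dish is flat, the sleeve is forward again and the arm is clear.

```bash
python3 -c "
from h import *
print(order.hand_in())"
```

```text
the job is handed in; nothing more can be done
None
```

Job handed in at about 25 s: the last picture showed the plug lying in the flat-standing dish, the sleeve forward again and the arm clear; no verdict came back.

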